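Load the orbital shaker: each flask and bottle into the clamp of its size

TASK

Load the orbital shaker for the overnight run: stand the two conical flasks and the two brown bottles that stand beside it in the spring clamps on its platform, each in the one clamp made for the size of its base, lowered gently (not dropped) until it stands upright on the clamp's pad, and let go. Keep them all upright, and do not knock over or push away the little vial and the red-capped jar that stand near them.

Things in the scene. Friction and masses are not known exactly. Their poses are not given: they have to be found in the camera images.
- flask_large: Loose; origin at the centre of its underside, z up its axis. The larger clear-glass conical flask (250 ml): base 94 mm across, 136 mm high, round. Its cone narrows to a neck 30 mm across between 105 and 135 mm height, the place to grip; about 0.2 kg.
- flask_small: Loose; origin at the centre of its underside, z up its axis. The smaller clear-glass conical flask: base 80 mm across, 116 mm high, round. Its neck, 27 mm across between 88 and 115 mm height, is the place to grip; about 0.15 kg.
- bottle_tall: Loose; origin at the centre of its underside, z up its axis. The larger brown glass bottle with a black screw cap (fixed on): body 66 mm across, 156 mm high; the cap, 38 mm across, spans 132 to 156 mm height and is the place to grip; about 0.45 kg.
- bottle_short: Loose; origin at the centre of its underside, z up its axis. The smaller brown glass bottle with a black screw cap (fixed on): body 48 mm across, 103 mm high; the cap, 30 mm across, spans 84 to 103 mm height and is the place to grip; about 0.2 kg.
- clamp_large: Steel spring clamp for a base of 94 mm, fixed on the shaker platform: dish with black rubber pad, 6 upright fingers that do not yield, 100 mm clear between them (116 mm at the flared tips). Origin: centre of its underside, 62 mm above the worktop; pad 4 mm and finger tips 47 mm above the origin. The four clamps stand in a square of 122 mm side; which is where changes.
- clamp_medium: Steel spring clamp for a base of 80 mm, fixed on the shaker platform: dish with black rubber pad, 6 upright fingers that do not yield, 86 mm clear between them (102 mm at the flared tips). Origin: centre of its underside, 62 mm above the worktop; pad 4 mm and finger tips 47 mm above the origin. The four clamps stand in a square of 122 mm side; which is where changes.
- clamp_small: Steel spring clamp for a base of 66 mm, fixed on the shaker platform: dish with black rubber pad, 5 upright fingers that do not yield, 72 mm clear between them (88 mm at the flared tips). Origin: centre of its underside, 62 mm above the worktop; pad 4 mm and finger tips 47 mm above the origin. The four clamps stand in a square of 122 mm side; which is where changes.
- clamp_tiny: Steel spring clamp for a base of 48 mm, fixed on the shaker platform: dish with black rubber pad, 4 upright fingers that do not yield, 54 mm clear between them (70 mm at the flared tips). Origin: centre of its underside, 62 mm above the worktop; pad 4 mm and finger tips 47 mm above the origin. The four clamps stand in a square of 122 mm side; which is where changes.
- vial: Bystander among the vessels: little vial with pink contents and a black cap, 24 mm across, 48 mm high; loose; origin at the centre of its underside. Not to be moved.
- jar: Bystander behind the vessels: white jar with a red cap, 57 mm across, 92 mm high; loose; origin at the centre of its underside. Not to be moved. A fixed steel rail crosses the bench just in front of it, 0.34 m above the worktop, about 0.10 m behind the rearmost vessels and clamps.

How it is judged (in metres and radians):
At the end, for the whole second after the job is handed in: Each of the four vessels stands in the clamp of its own base diameter (94, 80, 66, 48 mm): within 9 mm of the clamp's centre, its underside at most 9 mm above the clamp's underside (5 mm above the pad), tilted less than 0.08 rad, released and at rest (horizontal distance between flask_large and clamp_large below 0.009 m and z of flask_large in the frame of clamp_large below 0.009 m and angle between each of flask_large, flask_small, bottle_tall, bottle_short's own z axis and vertical below 0.08 rad and linear speed of each of flask_large, flask_small, bottle_tall, bottle_short below 0.02 m/s and horizontal distance between flask_small and clamp_medium below 0.009 m and z of flask_small in the frame of clamp_medium below 0.009 m and horizontal distance between bottle_tall and clamp_small below 0.009 m and z of bottle_tall in the frame of clamp_small below 0.009 m and horizontal distance between bottle_short and clamp_tiny below 0.009 m and z of bottle_short in the frame of clamp_tiny below 0.009 m); the robot touches nothing.
It fails at once if the little vial is knocked over or pushed more than 3 cm (angle between vial's own z axis and vertical above 0.5 rad or distance of vial from where it was at the start of the episode above 0.03 m).
It fails at once if the red-capped jar is knocked over or pushed more than 3 cm (angle between jar's own z axis and vertical above 0.5 rad or distance of jar from where it was at the start of the episode above 0.03 m).
It fails at once if a flask or bottle tips over (more than 35 degrees) (angle between any of flask_large, flask_small, bottle_tall, bottle_short's own z axis and vertical above 0.61 rad).
It fails at once if a flask or bottle is dropped into its clamp (still moving faster than 0.6 m/s in the last 3 cm above the clamp's pad) ((horizontal distance between flask_large and clamp_large below 0.03 m and z of flask_large in the frame of clamp_large below 0.034 m and linear speed of flask_large above 0.6 m/s) or (horizontal distance between flask_small and clamp_medium below 0.03 m and z of flask_small in the frame of clamp_medium below 0.034 m and linear speed of flask_small above 0.6 m/s) or (horizontal distance between bottle_tall and clamp_small below 0.03 m and z of bottle_tall in the frame of clamp_small below 0.034 m and linear speed of bottle_tall above 0.6 m/s) or (horizontal distance between bottle_short and clamp_tiny below 0.03 m and z of bottle_short in the frame of clamp_tiny below 0.034 m and linear speed of bottle_short above 0.6 m/s)).
It also fails if it takes over 122 s, if anything falls off the work surface, if the arm or the gripper's body presses on something with over 40 N, if the wrist force passes 120 N, or if a joint passes its speed limit or range.

ROBOT

A 6-joint arm with a two-finger parallel gripper is mounted at the origin on a cart in front of the work surface, level with it; the furniture and walls round the work are solid. World frame = base frame: x ahead of the robot, y to its left, z up, the work surface at z = 0. Lengths are in m, angles in degrees, forces in N, time in s.
With the tool pointing down it reaches from about 0.275 to 0.85 m from the base axis. Payload 5.2 kg.
Tool frame: the origin (TCP) lies at the very end of the fingers, on their centre line; the grasp point (between the pads) lies 19 mm behind it; z points along the fingers, y is the line along which they close (so a half turn about z gives the same grasp; the last joint's range is limited). The gripper opens to 85 mm and grips with 20 to 120 N. Pads are 22 mm wide; open, the fingers measure 114 mm over their backs; the gripper's body (76 mm by 85 mm) begins 54 mm behind the grasp point. The pads swing forward as they close: fully open they stand 13 mm farther back than shut.
Start: joints at [60.229, 14.817, 87.949, -0, 77.235, -11.62], TCP at [0.171, 0.523, 0.231] pointing down, gripper open.
Joint ranges: [-179.93, 179.93], [-52.35, 119.4], [10.71, 147.94], [-69.91, 249.91], [12.55, 155.21], [-178.61, 178.61]. Speed limits (degrees/s): [147.25, 147.25, 180, 180, 180, 180].

INTERFACE

Orientations are given as a 3x3 rotation matrix whose columns are the frame's x, y, z axes.
In Python, from workcell import sense, grab_frame, camera_params, sign_off, masks_of, tip_of gives the robot as it stands.
- The arm moves only by the tool jog_arm, never from a script. Its argument "commands" is one flat list of numbers, 7 for each row, row after row: the turn, a rotation vector about the world's x, y, z as a fraction of full scale, then the shift along the world's x, y, z as a fraction of full scale, then the opening, from 0 (shut) to 1 (fully open). A call has 1 to 20 rows; each row shifts and turns the commanded pose from where the row before left it; what a row does not reach is not made up. Full scale, the value 1, is 0.05 m for a shift and 90 degrees for a turn. A row lasts 1/10 s, in which the tool goes at most 50 mm and 8.59 degrees, less where a joint would pass 70% of its speed; a pose out of reach is approached as far as the arm can. A call with a number of a shift or a turn outside -1 to 1 is refused whole. A call with a gripper value outside its range is refused whole. The fingers move at their own pace and stop on an object; "squeeze" is the grip in N (left out, the last holds). Time passes only in rows, so rows that do not move let the fingers close. It gives the time, the measured TCP pose, the force, the opening and the grip force at its end, in the units of the state.
- sense(): the state, without advancing time (a new reading comes with each control period).
- grab_frame(name): name is "scene" or "top" or "wrist"; returns the picture (480x640x3 uint8, blue, green, red); there is no depth.
- camera_params(name): a dict with "K" (3x3 intrinsics, pixels), "k1" (the pictures are not rectified: a ray, as slopes to the right and down, at radius r is drawn at 1 + k1 r^2 times it, then the intrinsics apply), "R" (3x3) and "t" (3): a world point X has camera coordinates R X + t; the wrist camera has in their place "T_tool_cam" (4x4, takes a point from camera to tool coordinates, whose origin is the TCP and whose axes are the flange's). Camera axes: x right, y down, z forward; pixel columns grow to the right and rows downward; lengths in m; the calibration is good to about 2 mm. A picture is of the moment at which its call begins: read the wrist's pose just before it. camera_params takes no time and is no camera call.
- sign_off(): hands the job in; it is judged then, once.
Trained networks look in the newest picture that a camera, given by its name, has taken for a name from the list of things; names that differ only in an ending like _2 or _b are one class to them, and where a whole thing is asked for, a point or a joint stands for the part that bears it (a point fixed in the world has none). Each returns a list of dicts, best first, with "confidence" (0 to 1); they miss things now and then, are a little off and sometimes report something else, mostly with a low value. They report only what shows in the picture. A call takes as long as a camera call.
- masks_of(thing, camera): "pixels" (480x640 bool, what is visible of it) and "pixel" ([column, row] in pixels, amid what is visible of it).
- tip_of(thing, camera): "pixel" ([column, row] in pixels: a listed point, or the origin of a listed thing).
The state is a dict: "clock": time; "joint_positions": joint angles; "qvel": joint speeds; "tau": joint torques, N m; "position": TCP position; "orientation": TCP orientation; "ft_force": force on the tool from outside, world axes, zero at the start; "wrist_torque": the same for the moment, N m; "opening": finger opening in m; "grip_force": force on a finger pad.
Only numpy, scipy, OpenCV 4.12 (cv2) and the standard library are available. Lean on these libraries where they do the work, as an engineer would, in place of code of your own. Each camera call takes 0.05 s, during which the arm holds its last target. There are 200 camera calls.

## Working session

There is one attempt and no reset: what is moved stays moved. The work goes in short steps, Python scripts to look and compute and a tool call to move; the robot and the scene stay as the last step left them, time stands still between calls to the robot, and variables do not carry over. Pictures are saved under pics/ and viewed, at most 14 in all, crops included, and the job is handed in when it is done.

Besides the shell and the picture viewer there is one more tool, called after "Request:" by a JSON object that holds its "name" and its "arguments". jog_arm: Moves the arm, as the interface text tells. Shift numbers are shares of 0.05 m and turn numbers shares of 90 degrees, none past 1 either way. Its arguments: {"type":"object","properties":{"commands":{"type":"array"},"squeeze":{"type":"number"}},"required":["commands"]}

```bash
mkdir -p pics; ls; cat > h.py <<'E'
import numpy as np, cv2
from workcell import *
def cam(name,s=None):
    p=camera_params(name);K=np.array(p["K"]);
    if name=="wrist":
        T=np.array(p["T_tool_cam"]);W=np.eye(4);W[:3,:3]=s["orientation"];W[:3,3]=s["position"]
        M=np.linalg.inv(W@T);R,t=M[:3,:3],M[:3,3]
    else: R,t=np.array(p["R"]),np.array(p["t"])
    return K,p["k1"],R,t
def ray(c,px):
    K,k1,R,t=c
    d=np.linalg.inv(K)@[px[0],px[1],1]; u=d[:2].copy()
    for _ in range(20): u=d[:2]/(1+k1*(u@u))
    v=R.T@np.r_[u,1]; return -R.T@t, v/np.linalg.norm(v)
def proj(c,X):
    K,k1,R,t=c; q=R@np.array(X)+t; u=q[:2]/q[2]; u=u*(1+k1*(u@u)); return (K@np.r_[u,1])[:2]
def onz(c,px,z):
    o,v=ray(c,px); return o+v*(z-o[2])/v[2]
def tri(*rs):
    A=sum(np.eye(3)-np.outer(v,v) for o,v in rs); b=sum((np.eye(3)-np.outer(v,v))@o for o,v in rs)
    return np.linalg.solve(A,b)
E
python3 - <<'E'
from h import *
np.set_printoptions(precision=4,suppress=True)
s=sense();print(s["clock"],s["position"],s["orientation"],s["opening"])
T="flask_large flask_small bottle_tall bottle_short clamp_large clamp_medium clamp_small clamp_tiny vial jar".split()
C={}
for n in ("scene","top"):
    im=grab_frame(n);cv2.imwrite(f"pics/{n}0.png",im);C[n]=cam(n);print(n,"at",-C[n][2].T@C[n][3])
    C[n+"d"]={t:tip_of(t,n) for t in T}
for t in T:
    a,b=C["scened"][t],C["topd"][t]
    for n,l in(("s",a),("t",b)): print(t,n,[(np.round(d["pixel"],0),round(d["confidence"],2)) for d in l[:2]])
    if a and b:
        X=tri(ray(C["scene"],a[0]["pixel"]),ray(C["top"],b[0]["pixel"]));print("   tri",X)
    if b: print("   z0",onz(C["top"],b[0]["pixel"],.062 if "clamp" in t else 0))
E
```

```text
pics
0.0 [0.171  0.5222 0.2305] [[-0.9502  0.3115 -0.0009]
 [ 0.3115  0.9502 -0.0016]
 [ 0.0004 -0.0018 -1.    ]] 0.085159177486189
scene at [-0.4201 -0.5346  0.708 ]
top at [ 0.3565 -0.102   1.0075]
flask_large s [(array([226., 241.]), 0.86)]
flask_large t [(array([191., 252.]), 0.65)]
   tri [0.5405 0.1602 0.0125]
   z0 [0.5428 0.1635 0.    ]
flask_small s [(array([274., 259.]), 0.56)]
flask_small t [(array([252., 257.]), 0.76)]
   tri [ 0.5453  0.0407 -0.0109]
   z0 [0.5423 0.0409 0.    ]
bottle_tall s [(array([210., 271.]), 0.85), (array([245., 264.]), 0.69)]
bottle_tall t [(array([199., 306.]), 0.87), (array([191., 257.]), 0.45)]
   tri [ 0.4365  0.1353 -0.0014]
   z0 [0.4372 0.1336 0.    ]
bottle_short s [(array([265., 284.]), 0.92)]
bottle_short t [(array([269., 310.]), 0.91)]
   tri [ 0.4386 -0.0018 -0.0002]
   z0 [ 0.4405 -0.005   0.    ]
clamp_large s [(array([392., 261.]), 0.89), (array([276., 260.]), 0.68)]
clamp_large t [(array([395., 272.]), 0.6)]
   tri [ 0.5274 -0.2403  0.063 ]
   z0 [ 0.5262 -0.2376  0.062 ]
clamp_medium s [(array([432., 307.]), 0.92)]
clamp_medium t [(array([455., 341.]), 0.92)]
   tri [ 0.4119 -0.3544  0.064 ]
   z0 [ 0.4108 -0.3522  0.062 ]
clamp_small s [(array([365., 289.]), 0.73)]
clamp_small t [(array([387., 333.]), 0.69)]
   tri [ 0.4137 -0.2288  0.0674]
   z0 [ 0.4139 -0.2293  0.062 ]
clamp_tiny s [(array([448., 271.]), 0.96), (array([214., 272.]), 0.39)]
clamp_tiny t [(array([463., 273.]), 0.87)]
   tri [ 0.5334 -0.3592  0.068 ]
   z0 [ 0.5357 -0.3634  0.062 ]
vial s [(array([242., 262.]), 0.74), (array([211., 271.]), 0.42)]
vial t [(array([229., 285.]), 0.65)]
   tri [0.4803 0.0789 0.009 ]
   z0 [0.4824 0.0788 0.    ]
jar s [(array([315., 227.]), 0.78), (array([432., 307.]), 0.29)]
jar t [(array([283., 189.]), 0.83)]
   tri [ 0.6866 -0.0034  0.0068]
   z0 [ 0.691  -0.0064  0.    ]
```

```bash
python3 - <<'E'
import cv2
a=cv2.imread("pics/top0.png")[150:400,130:530];cv2.imwrite("pics/t1.png",cv2.resize(a,None,fx=2,fy=2))
a=cv2.imread("pics/scene0.png");cv2.imwrite("pics/s1.png",cv2.resize(a[170:370,160:500],None,fx=2.35,fy=2.35))
E
```

```text
(no output)
```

View pics/t1.png

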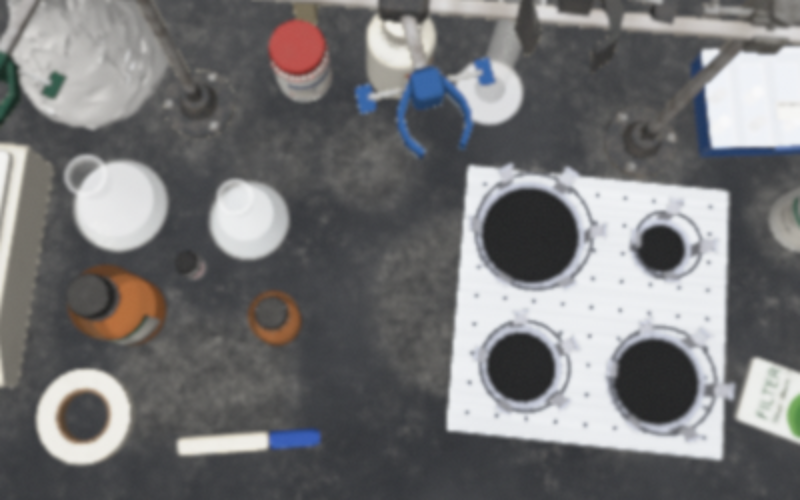

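View pics/s1.png

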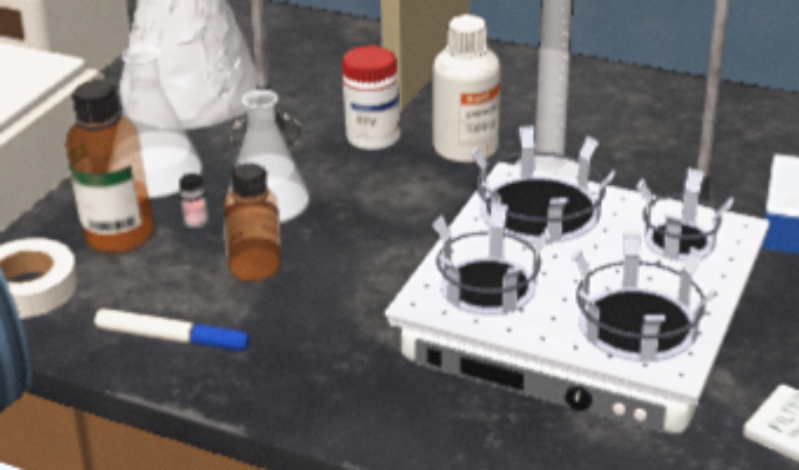

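The top view shows the flasks at crop (120,205) and (248,220), the bottles at (115,305) and (274,317), and the vial at (190,265). The clamp pads are at (530,236), (660,248), (520,367) and (655,382). A blue holder hangs near (430,90). Next I'll measure the pads and caps and check the overhead obstacles.

```bash
python3 - <<'E'
from h import *
np.set_printoptions(precision=4,suppress=True)
ct,cs=cam("top"),cam("scene")
a=cv2.imread("pics/top0.png");b=cv2.imread("pics/scene0.png")
def blobs(im,box,thr,amin,c,z):
    x0,y0,x1,y1=box;g=cv2.cvtColor(im,cv2.COLOR_BGR2GRAY)[y0:y1,x0:x1]
    m=cv2.morphologyEx((g<thr).astype(np.uint8),cv2.MORPH_OPEN,np.ones((3,3)))
    n,l,st,ce=cv2.connectedComponentsWithStats(m)
    for i in range(1,n):
        if amin<st[i,4]<5000 and st[i,0]>0 and st[i,1]>0:
            cn=cv2.convexHull(cv2.findContours((l==i).astype(np.uint8),0,cv2.CHAIN_APPROX_NONE)[0][0]);e=cv2.fitEllipse(cn)
            px=np.array(e[0])+[x0,y0];print(st[i,4],np.round(px,1),np.round(e[1],1),onz(c,px,z))
print("pads top z.066");blobs(a,(365,238,490,375),70,150,ct,.066)
print("pads scene");blobs(b,(330,240,470,325),75,60,cs,.066)
print("rail/holder px");
for X in ([.64,-.2,.34],[.66,0,.34]): print(X,proj(ct,X),proj(cs,X))
f=b.copy();cv2.imwrite("pics/s2.png",f)
E
```

```text
pads top z.066
1682 [394.6 267.3] [45.  47.2] [ 0.5349 -0.2358  0.066 ]
376 [460.1 273.8] [21.4 22.1] [ 0.5335 -0.3573  0.066 ]
848 [390.1 333.1] [32.  33.2] [ 0.4135 -0.2342  0.066 ]
1301 [457.5 340.4] [39.2 42.1] [ 0.4116 -0.3558  0.066 ]
pads scene
599 [389.6 257.9] [23.1 43.2] [ 0.5359 -0.2361  0.066 ]
67 [352.1 257.8] [ 7.8 11.9] [ 0.507  -0.1664  0.066 ]
81 [453.4 272. ] [10.9 12.5] [ 0.5353 -0.3662  0.066 ]
301 [365.5 290.4] [20.3 24.1] [ 0.4129 -0.2309  0.066 ]
571 [430.7 306.2] [24.4 40.4] [ 0.4132 -0.3548  0.066 ]
rail/holder px
[0.64, -0.2, 0.34] [403.1042 156.4699] [394.4368 108.5244]
[0.66, 0, 0.34] [261.6014 131.2607] [306.2217  94.7214]
```

View pics/scene0.png

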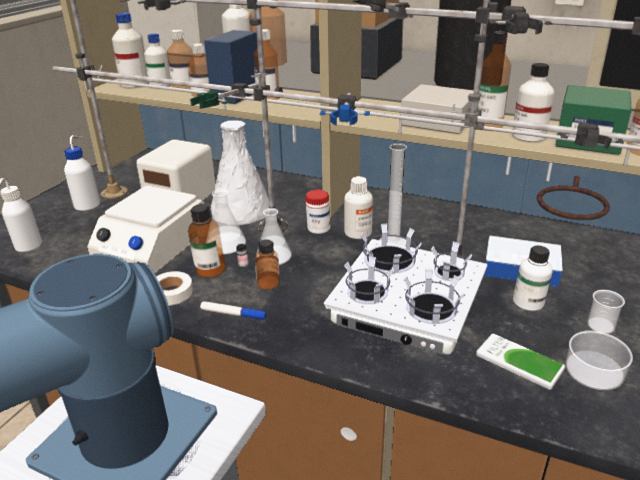

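View pics/top0.png

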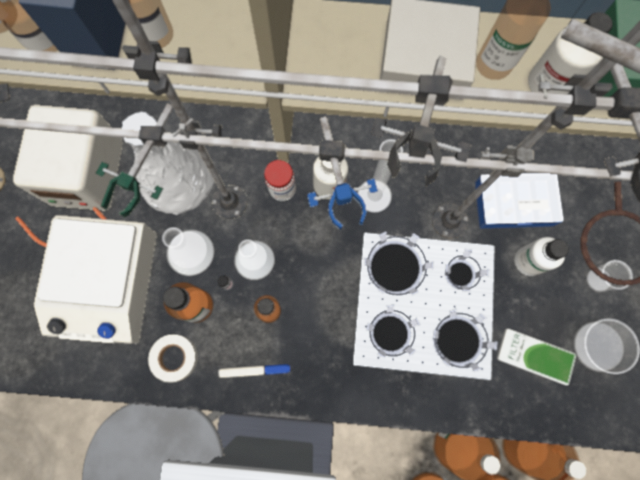

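The full views show a rod rail behind the work. The blue holder hangs at top (345,200) / scene (345,113), and a green one at top (123,190) / scene (207,100). I'll triangulate the grip heads and both holders.

```bash
python3 - <<'E'
from h import *
np.set_printoptions(precision=4,suppress=True)
ct,cs=cam("top"),cam("scene")
for n,p,q in (("tall captop",(175.5,295.5),(201,207)),("short captop",(265,305.5),(265.5,241.5)),("fl rim",(172.5,237),(221,195)),("fs rim",(248.5,247.5),(270,211)),
  ("blue",(343,195),(345,108)),("blue tip",(340,226),(337,122)),("green",(123,180),(207,98)),("green tip",(112,212),(196,103)),("rail",(332,150),(347,98))):
    X=tri(ray(ct,p),ray(cs,q));print(n,X,proj(ct,X)-p,proj(cs,X)-q)
for n,p,z in (("tall",(175.5,295.5),.156),("short",(265,305.5),.103),("fl",(172.5,237),.136),("fs",(248.5,247.5),.116)): print(n,onz(ct,p,z))
print(camera_params("wrist")["T_tool_cam"])
E
```

```text
tall captop [0.4376 0.1382 0.1554] [-0.2511  0.1148] [0.2184 0.0164]
short captop [ 0.4391 -0.0073  0.1058] [ 0.0707 -0.032 ] [-0.0678  0.0019]
fl rim [0.543  0.1643 0.129 ] [ 1.0611 -0.4413] [-0.8908 -0.0493]
fs rim [0.5367 0.0334 0.1182] [-0.7491  0.3265] [ 0.6743 -0.025 ]
blue [ 0.5734 -0.1221  0.3521] [ 0.9827 -0.4049] [-0.7393  0.1407]
blue tip [ 0.5342 -0.1221  0.3374] [ 1.1133 -0.4559] [-0.8665  0.1436]
green [0.5699 0.1841 0.3392] [-2.1006  0.8041] [1.4274 0.1489]
green tip [0.5248 0.1854 0.3425] [ 1.2194 -0.4679] [-0.8265 -0.1173]
rail [ 0.6364 -0.1013  0.3509] [ 0.3522 -0.1494] [-0.2577  0.0525]
tall [0.4377 0.1376 0.156 ]
short [ 0.4393 -0.0069  0.103 ]
fl [0.5406 0.1639 0.136 ]
fs [0.5379 0.0325 0.116 ]
[[-0.     -0.9499 -0.3125  0.0808]
 [ 1.     -0.0001  0.0002  0.0007]
 [-0.0002 -0.3125  0.9499 -0.1426]
 [ 0.      0.      0.      1.    ]]
```

Request:
{"name": "jog_arm", "arguments": {"commands": [0,0,0,0.2,-0.4,0,1,0,0,0,0.4,-0.8,0,1,0,0,0,0.44,-0.88,0,1,0,0,0,0.44,-0.88,0,1,0,0,0,0.44,-0.88,0,1,0,0,0,0.44,-0.88,0,1,0,0,0,0.44,-0.88,0,1,0,0,0,0.44,-0.88,0,1,0,0,0,0.44,-0.88,0,1,0,0,0,0.44,-0.88,0,1,0,0,0,0.44,-0.88,0,1,0,0,0,0.44,-0.88,0,1,0,0,0,0.36,-0.56,-0.2,1,0,0,0,0,0,0,1], "squeeze": 40}}

```text
clock: 2.5
position: [0.4409, -0.009, 0.2204]
orientation: [[-0.949, 0.316, -0.0], [0.316, 0.949, -0.001], [-0.0, -0.001, -1.0]]
ft_force: [-0.7, 0.5, -0.9]
opening: 0.0855
grip_force: 0.0
```

```bash
python3 - <<'E'
from h import *
np.set_printoptions(precision=4,suppress=True)
ct=cam("top")
for n,p in (("green",[(103,180),(112,215),(137,212),(145,182)]),("blue",[(308,200),(328,218),(362,225),(375,186)]),("grey",[(392,175),(433,180)])):
    print(n,[onz(ct,q,.345) for q in p])
s=sense();print(s["clock"],s["position"],s["joint_positions"],s["ft_force"])
im=grab_frame("wrist");cv2.imwrite("pics/w1.png",im);c=cam("wrist",s)
for t in("bottle_short","vial"):
    for d in masks_of(t,"wrist")[:1]:
        print(t,d["confidence"],d["pixel"])
print(proj(c,[.439,-.007,.103]))
E
```

```text
green [array([0.567 , 0.2059, 0.345 ]), array([0.5192, 0.1851, 0.345 ]), array([0.5264, 0.1526, 0.345 ]), array([0.5693, 0.1488, 0.345 ])]
blue [array([ 0.5638, -0.0745,  0.345 ]), array([ 0.541 , -0.1035,  0.345 ]), array([ 0.5354, -0.1496,  0.345 ]), array([ 0.5917, -0.1634,  0.345 ])]
grey [array([ 0.6096, -0.1856,  0.345 ]), array([ 0.6073, -0.2416,  0.345 ])]
2.5 [ 0.4409 -0.009   0.2204] [-15.6684   3.9059 102.8204  -0.0605  73.2737 -87.2253] [-0.6783  0.4982 -0.8586]
bottle_short 0.74 [329.3, 207.2]
vial 0.88 [421.5, 212.0]
[321.9793 223.8455]
```

View pics/w1.png

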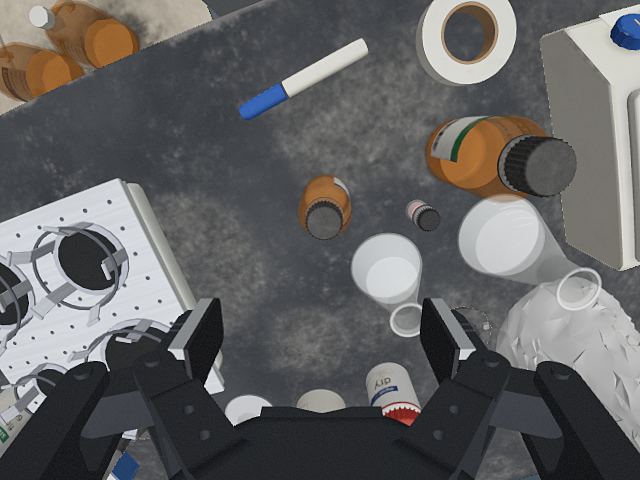

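The wrist view shows the short cap centred at about (324,220), against a prediction of (322,224). The small flask rim is at (407,320), the tall cap at (538,166), the large flask rim at (579,290) and the vial at (422,212). I'll cross-check all four heads from this view.

```bash
python3 - <<'E'
from h import *
np.set_printoptions(precision=4,suppress=True)
s=sense();c=cam("wrist",s);ct=cam("top")
for n,p,q,z in (("short",(324.5,219.5),(265,305.5),.103),("tall",(539,166),(175.5,295.5),.156),("fs",(407,320),(248.5,247.5),.116),("fl",(579,290),(172.5,237),.136)):
    print(n,"wrist@z",onz(c,p,z),"top@z",onz(ct,q,z),"tri",tri(ray(c,p),ray(ct,q)))
E
```

```text
short wrist@z [0.4343 0.     0.103 ] top@z [ 0.4393 -0.0069  0.103 ] tri [ 0.4427 -0.003   0.0707]
tall wrist@z [0.428  0.1389 0.156 ] top@z [0.4377 0.1376 0.156 ] tri [0.4358 0.1444 0.1414]
fs wrist@z [0.5337 0.0391 0.116 ] top@z [0.5379 0.0325 0.116 ] tri [0.5407 0.0371 0.1047]
fl wrist@z [0.5385 0.1699 0.136 ] top@z [0.5406 0.1639 0.136 ] tri [0.5388 0.1662 0.1371]
```

```bash
python3 - <<'E'
from h import *
np.set_printoptions(precision=4,suppress=True)
s=sense();print(s["clock"],s["position"],s["qvel"])
im=grab_frame("wrist");cv2.imwrite("pics/w2.png",im);c=cam("wrist",s)
print(c[0][0,0])
for t in("bottle_short","bottle_tall","flask_small","flask_large"):
    d=tip_of(t,"wrist")
    if d: print(t,d[0]["confidence"],d[0]["pixel"],onz(c,d[0]["pixel"],0))
cv2.imwrite("pics/w2c.png",cv2.resize(im[110:350,280:620],None,fx=2.35,fy=2.35))
E
```

```text
2.65 [ 0.4388 -0.005   0.2212] [ 1.3177 -1.0185  0.4296  0.0576 -0.0932 -0.0664]
348.12332234423906
bottle_short 0.69 [323.6, 199.9] [ 0.4417 -0.0023  0.    ]
bottle_tall 0.92 [452.1, 153.7] [ 0.4364  0.1396 -0.    ]
flask_small 0.59 [380.5, 267.6] [0.5368 0.0349 0.    ]
flask_large 0.71 [494.0, 239.9] [ 0.5448  0.1661 -0.    ]
```

View pics/w2c.png

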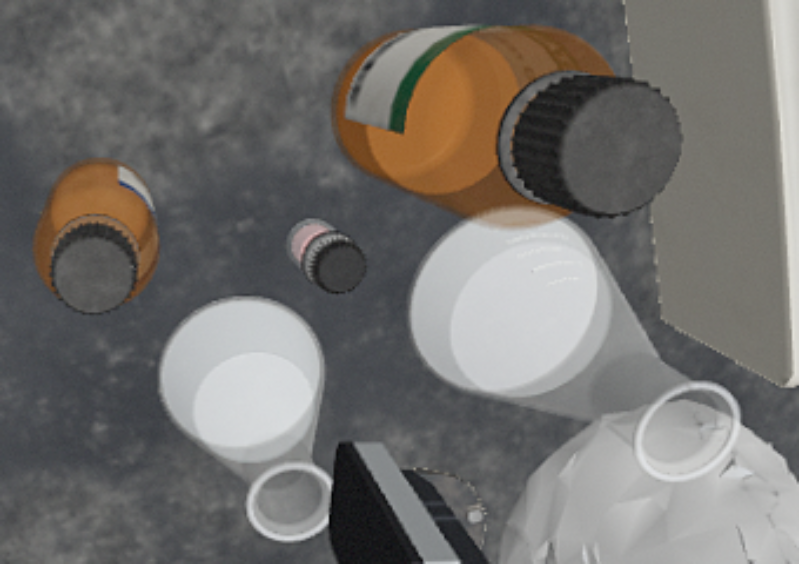

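Settled, the cap tops and rims in the crop are at short (95,272), tall (622,146), small flask (290,501) and large flask (688,430).

```bash
python3 - <<'E'
from h import *
np.set_printoptions(precision=4,suppress=True)
s=sense();print(s["position"],s["qvel"].max() if hasattr(s["qvel"],"max") else max(s["qvel"]));c=cam("wrist",{"position":[.4388,-.0052,.2212],"orientation":s["orientation"]});ct=cam("top")
for n,p,q,z in (("short",(95,272),(265,305.5),.103),("tall",(622,146),(175.5,295.5),.156),("fs",(290,501),(248.5,247.5),.116),("fl",(688,430),(172.5,237),.136)):
    p=np.array(p)/2.353+[280,110]
    print(n,"wrist@z",onz(c,p,z),"top@z",onz(ct,q,z),"tri",tri(ray(c,p),ray(ct,q)))
E
```

```text
[ 0.439  -0.0043  0.2217] 0.1698041463946176
short wrist@z [ 0.4382 -0.0048  0.103 ] top@z [ 0.4393 -0.0069  0.103 ] tri [ 0.4402 -0.0058  0.0952]
tall wrist@z [0.4325 0.1414 0.156 ] top@z [0.4377 0.1376 0.156 ] tri [0.4354 0.1403 0.1542]
fs wrist@z [0.5356 0.0355 0.116 ] top@z [0.5379 0.0325 0.116 ] tri [0.5393 0.0346 0.1102]
fl wrist@z [0.5388 0.1645 0.136 ] top@z [0.5406 0.1639 0.136 ] tri [0.5407 0.1651 0.134 ]
```

Request:
{"name": "jog_arm", "arguments": {"commands": [0,0,0,0,-0.02,-0.4,1,0,0,0,0,0,-0.5,1,0,0,0,0,0,-0.5,1,0,0,0,0,0,-0.5,1,0,0,0,0,0,-0.44,1,0,0,0,0,0,-0.36,1,0,0,0,0,0,-0.2,1,0,0,0,0,0,0,1,0,0,0,0,0,0,0,0,0,0,0,0,0,0,0,0,0,0,0,0,0,0,0,0,0,0,0,0,0,0,0,0,0,0,0,0,0,0,0,0,0,0], "squeeze": 50}}

```text
clock: 4.3
position: [0.4403, -0.0064, 0.0773]
orientation: [[-0.95, 0.312, 0.002], [0.312, 0.95, -0.0], [-0.002, 0.0, -1.0]]
ft_force: [1.0, 1.2, 6.5]
opening: 0.0321
grip_force: 44.0
```

Request:
{"name": "jog_arm", "arguments": {"commands": [0,0,0,0,0,0.3,0,0,0,0,0,0,0.6,0,0,0,0,0,0,0.7,0,0,0,0,0,-0.2,0.6,0,0,0,0,0,-0.4,0.4,0,0,0,0,0,-0.7,0,0,0,0,0,0,-0.8,0,0,0,0,0,0,-0.8,0,0,0,0,0,0,-0.8,0,0,0,0,0,0,-0.8,0,0,0,0,0,0.1,-0.8,0,0,0,0,0,0.3,-0.7,0,0,0,0,0,0.46,-0.5,0,0,0,0,0,0.46,-0.3,0,0,0,0,0,0.36,-0.2,0,0,0,0,0,0.2,0,0,0,0,0,0,0,0,0,0,0,0,0,0,0,0,0]}}

```text
clock: 6.1
position: [0.5327, -0.3553, 0.2059]
orientation: [[-0.95, 0.311, -0.001], [0.311, 0.95, 0.001], [0.002, 0.001, -1.0]]
ft_force: [0.5, -0.0, -1.7]
opening: 0.0287
grip_force: 54.6
```

```bash
cat > chk.py <<'E'
from h import *
import sys
np.set_printoptions(precision=4,suppress=True)
grab_frame("top")
s=sense();print(s["clock"],s["position"],s["joint_positions"],s["opening"],s["grip_force"])
im=grab_frame("top");cv2.imwrite("pics/"+sys.argv[1]+"_t.png",im);w=grab_frame("wrist");cv2.imwrite("pics/"+sys.argv[1]+"_w.png",w)
c,ct=cam("wrist",s),cam("top")
for t in sys.argv[2:]:
    for n,k in(("wrist",c),("top",ct)):
        for d in tip_of(t,n)[:1]: print(t,n,round(d["confidence"],2),d["pixel"],onz(k,d["pixel"],.062))
E
python3 chk.py a clamp_tiny bottle_short
```

```text
6.15 [ 0.5326 -0.3554  0.2062] [ -43.6758   25.0462   76.6681   -0.0143   78.3533 -115.557 ] 0.028837997648165612 54.62680859549437
clamp_tiny wrist 0.89 [319.8, 215.7] [ 0.5307 -0.3552  0.062 ]
bottle_short wrist 0.7 [272.3, 74.0] [ 0.4126 -0.3547  0.062 ]
```

View pics/a_w.png

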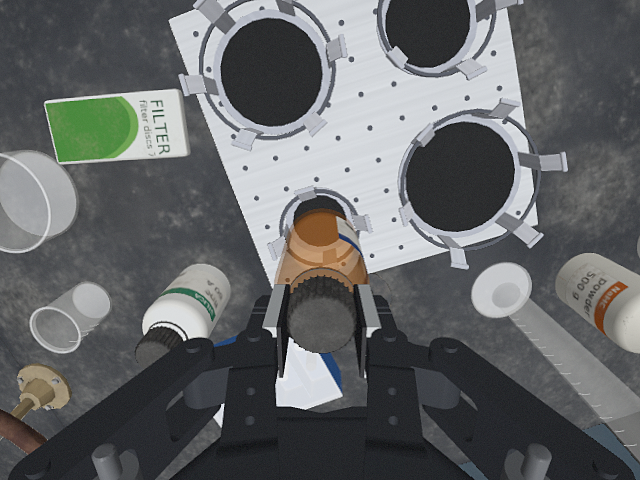

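The wrist view shows the bottle hanging upright, with its cap at (322,308) between the pads. The pads of medium (272,72) and large (461,177) are fully visible.

```bash
python3 - <<'E'
from h import *
np.set_printoptions(precision=4,suppress=True)
s=sense();print(s["position"]);c=cam("wrist",s);im=cv2.imread("pics/a_w.png")
g=cv2.cvtColor(im,cv2.COLOR_BGR2GRAY)
for x0,y0,x1,y1 in ((215,15,330,130),(400,130,522,240)):
    m=(g[y0:y1,x0:x1]<60).astype(np.uint8);m=cv2.morphologyEx(m,cv2.MORPH_OPEN,np.ones((5,5)))
    cn=max(cv2.findContours(m,0,cv2.CHAIN_APPROX_NONE)[0],key=cv2.contourArea);e=cv2.fitEllipse(cv2.convexHull(cn));p=np.array(e[0])+[x0,y0]
    print(p,e[1],onz(c,p,.066))
o=.206-.077
print("cap",onz(c,(322,309),.103+o-.002), "proj tiny",proj(c,[.5335,-.357,.066]))
E
```

```text
[ 0.533  -0.3562  0.2067]
[271.0096  71.7513] (100.5127944946289, 107.85884857177734) [ 0.4119 -0.3555  0.066 ]
[459.6105 176.354 ] (102.6946029663086, 114.26919555664062) [ 0.5343 -0.2359  0.066 ]
cap [ 0.5236 -0.352   0.23  ] proj tiny [319.5863 219.4413]
```

```bash
python3 - <<'E'
from h import *
np.set_printoptions(precision=1,suppress=True)
s=sense();c=cam("wrist",s);im=cv2.imread("pics/a_w.png")
P=np.array(s["position"]);X=np.array(s["orientation"])[:,0]
f=cv2.resize(im[200:400,220:430],None,fx=3,fy=3)
for k,(col) in ((0,(0,255,0)),(.006,(0,0,255))):
    for r,z in((.015,.026),(.024,-.1295+.052)):
        for a in np.linspace(0,6.28,60):
            q=(proj(c,P+k*X+[r*np.cos(a),r*np.sin(a),z])-[220,200])*3
            cv2.circle(f,tuple(int(v) for v in q),1,col,-1)
cv2.imwrite("pics/ov.png",f)
E
```

```text
(no output)
```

View pics/ov.png

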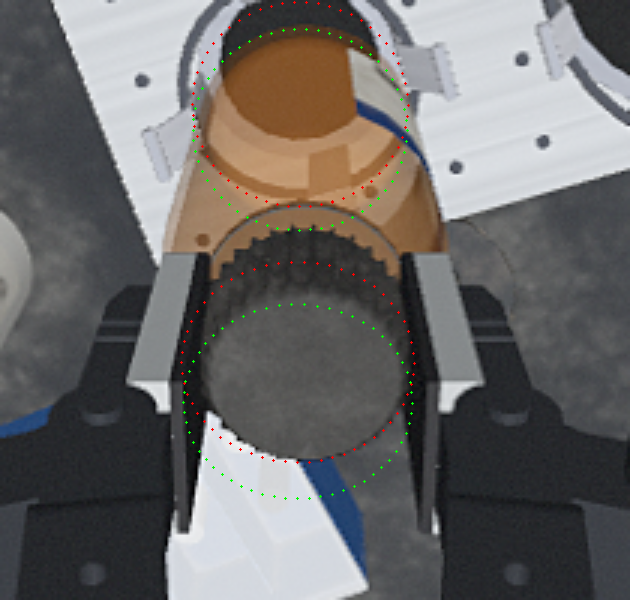

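```bash
python3 - <<'E'
from h import *
np.set_printoptions(precision=4,suppress=True)
s=sense();c=cam("wrist",s);R=np.array(s["orientation"]);P=np.array(s["position"])
im=cv2.imread("pics/a_w.png")
def loc(p,z): return (R.T@(onz(c,p,z)-P))[:2]*1000
for z in (.121,.125,.129): print("base",z,loc((320.7,227.7),z))
for z in (.222,.226,.23,.233): print("cap",z,loc((321.7,319),z))
# distances: apparent width
o,v=ray(c,(321.7,319));print("cam",o)
for z in (.222,.226,.23,.233):
    X=onz(c,(321.7,319),z); y=R[:,1]*.015; print(z,(proj(c,X+y)-proj(c,X-y)))
# tips of pads
print("tip proj",proj(c,P+R[:,1]*.015),proj(c,P-R[:,1]*.015), proj(c,P-R[:,2]*.019))
E
```

```text
base 0.121 [9.2542 0.4238]
base 0.125 [10.5086  0.4288]
base 0.129 [11.7631  0.4339]
cap 0.222 [0.6515 0.9526]
cap 0.226 [3.1718 0.945 ]
cap 0.23 [5.6922 0.9374]
cap 0.233 [7.5825 0.9316]
cam [ 0.4564 -0.3303  0.3493]
0.222 [71.2014 -0.0123]
0.226 [73.5085 -0.0127]
0.23 [75.97   -0.0131]
0.233 [77.927  -0.0135]
tip proj [351.9731 302.1269] [287.2085 302.1264] [319.4002 325.2263]
```

Request:
{"name": "jog_arm", "arguments": {"commands": [0,0,0,0.02,-0.02,-0.2,0,0,0,0,0,0,-0.3,0,0,0,0,0,0,-0.3,0,0,0,0,0,0,-0.1,0,0,0,0,0,0,-0.06,0,0,0,0,0,0,-0.06,0,0,0,0,0,0,-0.06,0,0,0,0,0,0,0,0]}}

```text
clock: 7.25
position: [0.5343, -0.3574, 0.1523]
orientation: [[-0.95, 0.312, 0.0], [0.312, 0.95, -0.0], [-0.0, -0.0, -1.0]]
ft_force: [-0.4, 0.7, -1.9]
opening: 0.0285
grip_force: 54.7
```

Request:
{"name": "jog_arm", "arguments": {"commands": [0,0,0,0,0,-0.06,0,0,0,0,0,0,-0.06,0,0,0,0,0,0,0,0]}}

```text
clock: 7.55
position: [0.5347, -0.3577, 0.1475]
orientation: [[-0.95, 0.311, 0.001], [0.311, 0.95, -0.001], [-0.002, -0.001, -1.0]]
ft_force: [-1.1, 1.0, 3.7]
opening: 0.0284
grip_force: 55.5
```

Request:
{"name": "jog_arm", "arguments": {"commands": [0,0,0,0,0,-0.04,0,0,0,0,0,0,0,0]}}

```text
clock: 7.75
position: [0.5352, -0.358, 0.1474]
orientation: [[-0.95, 0.311, 0.003], [0.311, 0.95, -0.003], [-0.004, -0.002, -1.0]]
ft_force: [-3.1, 1.9, 12.8]
opening: 0.0284
grip_force: 57.1
```

Request:
{"name": "jog_arm", "arguments": {"commands": [0,0,0,0,0,0,0.7,0,0,0,0,0,0,0.7,0,0,0,0,0,0,0.7,0,0,0,0,0,0,0.7,0,0,0,0,0,0.4,0.7,0,0,0,0,0,0.7,0.7,0,0,0,-0.3,0,0.5,0.7,0,0,0,-0.6,0.2,0.2,0.7,0,0,0,-0.7,0.6,0,0.7,0,0,0,-0.4,0.86,0,0.7,0,0,0,0,0.9,0,0.7,0,0,0,0,0.9,0,0.7,0,0,0,0,0.9,0,0.7,0,0,0,0,0.9,0,0.7,0,0,0,0,0.9,0,0.7,0,0,0,0.2,0.8,0,0.7,0,0,0,0.4,0.6,0,0.7,0,0,0,0,0.24,0,0.7,0,0,0,0,0,0,0.7]}}

```text
clock: 9.65
position: [0.464, 0.034, 0.234]
orientation: [[-0.951, 0.309, -0.001], [0.309, 0.951, 0.0], [0.001, -0.0, -1.0]]
ft_force: [-0.7, -0.5, -0.4]
opening: 0.0599
grip_force: 0.0
```

```bash
python3 - <<'E'
from h import *
grab_frame("top")
E
python3 chk.py b clamp_tiny bottle_short flask_small
```

```text
9.75 [0.4638 0.0322 0.234 ] [ -9.7883   5.8769  98.6448  -0.0421  75.5277 -81.661 ] 0.059851676682008186 0.0
clamp_tiny wrist 0.97 [27.3, 365.0] [ 0.5338 -0.3534  0.062 ]
clamp_tiny top 0.62 [461.3, 270.7] [ 0.5404 -0.3605  0.062 ]
bottle_short wrist 0.76 [27.9, 369.2] [ 0.5393 -0.3565  0.062 ]
bottle_short top 0.81 [463.0, 273.6] [ 0.5352 -0.3638  0.062 ]
flask_small wrist 0.71 [344.8, 252.1] [0.5115 0.0413 0.062 ]
flask_small top 0.93 [251.4, 260.8] [0.5239 0.0322 0.062 ]
```

View pics/b_w.png

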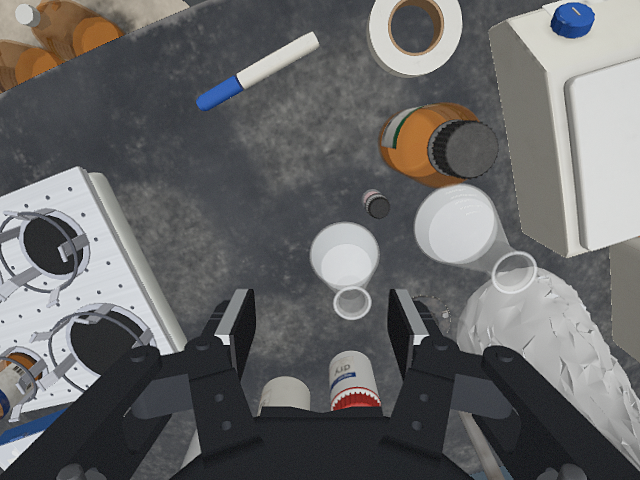

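The small flask rim is at (352,303), the large flask rim at (514,272) and the tall cap face at (470,150). The short bottle sits in the tiny clamp at about (22,375).

```bash
python3 - <<'E'
from h import *
np.set_printoptions(precision=4,suppress=True)
s=sense();c=cam("wrist",{"position":[.4638,.0322,.234],"orientation":s["orientation"]})
for n,p,z in(("fs",(352,303),.116),("fl",(514,272),.136),("tall",(470,150),.156)): print(n,onz(c,p,z))
print(s["position"])
E
cp pics/b_t.png pics/x.png; python3 -c "
import cv2;a=cv2.imread('pics/b_t.png');cv2.imwrite('pics/b_tc.png',cv2.resize(a[225:385,350:500],None,fx=3.5,fy=3.5))"
```

```text
fs [0.5366 0.0365 0.116 ]
fl [0.5396 0.1651 0.136 ]
tall [0.4336 0.1414 0.156 ]
[0.4643 0.032  0.2344]
```

View pics/b_tc.png

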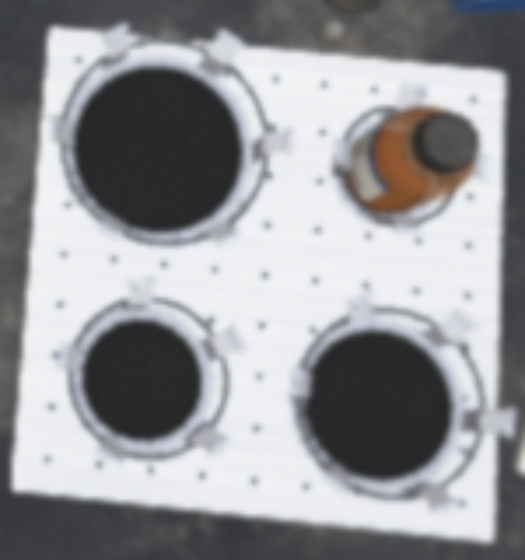

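Request:
{"name": "jog_arm", "arguments": {"commands": [0,0,0,0.4,0.07,0,0.7,0,0,0,0.6,0,0,0.7,0,0,0,0.46,0,-0.1,0.7,0,0,0,0,0,-0.4,0.7,0,0,0,0,0,-0.5,0.7,0,0,0,0,0,-0.5,0.7,0,0,0,0,0,-0.5,0.7,0,0,0,0,0,-0.5,0.7,0,0,0,0,0,-0.3,0.7,0,0,0,0,0,-0.2,0.7,0,0,0,0,0,0,0.7,0,0,0,0,0,0,0,0,0,0,0,0,0,0,0,0,0,0,0,0,0,0,0,0,0,0,0,0,0,0,0,0,0,0,0], "squeeze": 70}}

```text
clock: 11.75
position: [0.5382, 0.0359, 0.0854]
orientation: [[-0.95, 0.312, 0.002], [0.312, 0.95, -0.0], [-0.002, 0.0, -1.0]]
ft_force: [-1.6, -1.2, 5.9]
opening: 0.0254
grip_force: 68.6
```

Request:
{"name": "jog_arm", "arguments": {"commands": [0,0,0,0,0,0.3,0,0,0,0,0,0,0.6,0,0,0,0,0,0,0.6,0,0,0,0,-0.4,0,0.4,0,0,0,0,-0.7,0,0.4,0,0,0,0,-0.7,-0.2,0.3,0,0,0,0,-0.5,-0.5,0,0,0,0,0,-0.21,-0.8,0,0,0,0,0,0,-0.9,0,0,0,0,0,0,-0.9,0,0,0,0,0,0,-0.9,0,0,0,0,0,0,-0.9,0,0,0,0,0,0,-0.9,0,0,0,0,0,0,-0.8,0,0,0,0,0,0,-0.6,0,0,0,0,0,0,-0.3,0,0,0,0,0,0,-0.13,0,0,0,0,0,0,0,0,0,0,0,0,0,0,0,0]}}

```text
clock: 13.65
position: [0.4119, -0.3539, 0.2142]
orientation: [[-0.95, 0.311, -0.0], [0.311, 0.95, 0.001], [0.001, 0.001, -1.0]]
ft_force: [-0.1, 0.9, -1.7]
opening: 0.0254
grip_force: 69.0
```

```bash
python3 chk.py c clamp_medium flask_small
```

```text
13.7 [ 0.412  -0.3538  0.2143] [ -52.4447   14.8167   90.3927    0.0243   74.8382 -124.37  ] 0.02547004412291217 68.96816654683789
clamp_medium top 0.59 [458.9, 338.4] [ 0.4156 -0.3593  0.062 ]
flask_small wrist 0.83 [321.3, 237.8] [ 0.4323 -0.3594  0.062 ]
flask_small top 0.57 [465.6, 337.0] [ 0.4192 -0.3713  0.062 ]
```

View pics/c_w.png

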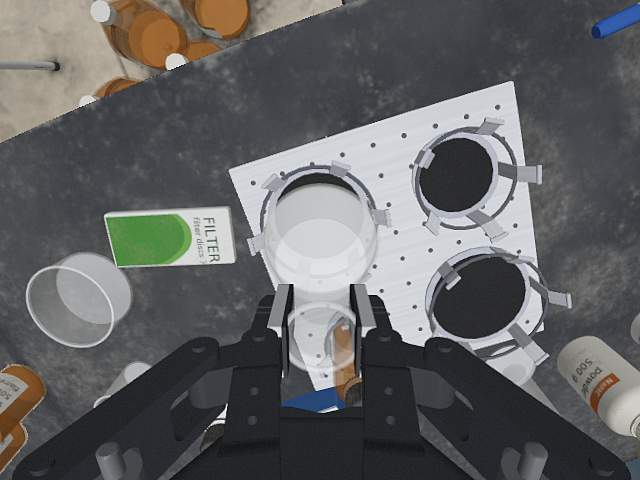

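The wrist view shows the flask upright over the medium clamp: base around (321,238), rim around (321,338), and pad edges visible at (318,180).

```bash
python3 - <<'E'
from h import *
np.set_printoptions(precision=4,suppress=True)
s=sense();c=cam("wrist",s);P=np.array(s["position"]);print(P)
print("base",onz(c,(321.3,237.8),.129),"rim",onz(c,(321,338),.244), "proj rim",proj(c,[P[0],P[1],.244]),"base",proj(c,[P[0],P[1],.129]))
im=cv2.imread("pics/c_w.png");g=cv2.cvtColor(im,cv2.COLOR_BGR2GRAY)
x0,y0,x1,y1=405,130,505,215
m=(g[y0:y1,x0:x1]<60).astype(np.uint8);m=cv2.morphologyEx(m,cv2.MORPH_OPEN,np.ones((5,5)))
cn=max(cv2.findContours(m,0,cv2.CHAIN_APPROX_NONE)[0],key=cv2.contourArea);e=cv2.fitEllipse(cv2.convexHull(cn));print("S",onz(c,np.array(e[0])+[x0,y0],.066))
E
```

```text
[ 0.412  -0.3548  0.2145]
base [ 0.4104 -0.3535  0.129 ] rim [ 0.4111 -0.3539  0.244 ] proj rim [319.2638 340.5555] base [320.1118 240.4479]
S [ 0.4128 -0.2347  0.066 ]
```

Request:
{"name": "jog_arm", "arguments": {"commands": [0,0,0,0.02,-0.02,-0.2,0,0,0,0,0,0,-0.3,0,0,0,0,0,0,-0.3,0,0,0,0,0,0,-0.14,0,0,0,0,0,0,-0.08,0,0,0,0,0,0,-0.06,0,0,0,0,0,0,-0.06,0,0,0,0,0,0,-0.06,0,0,0,0,0,0,0,0]}}

```text
clock: 14.9
position: [0.4128, -0.3563, 0.1542]
orientation: [[-0.95, 0.312, -0.0], [0.312, 0.95, 0.0], [0.0, 0.0, -1.0]]
ft_force: [0.5, 0.0, -1.6]
opening: 0.0251
grip_force: 69.0
```

Request:
{"name": "jog_arm", "arguments": {"commands": [0,0,0,0,0,-0.04,0,0,0,0,0,0,-0.04,0,0,0,0,0,0,0,0]}}

```text
clock: 15.2
position: [0.4131, -0.3569, 0.1515]
orientation: [[-0.95, 0.311, 0.001], [0.311, 0.95, -0.002], [-0.001, -0.001, -1.0]]
ft_force: [-0.5, 1.5, 5.5]
opening: 0.0251
grip_force: 69.7
```

Request:
{"name": "jog_arm", "arguments": {"commands": [0,0,0,0,0,0,0.7,0,0,0,0,0,0,0.7,0,0,0,0,0,0,0.7,0,0,0,0,0,0.4,0.7,0,0,0,0,0,0.7,0.7,0,0,0,0,0,0.7,0.7,0,0,0.0873,0,0.3,0,0.7,0,0,0.0873,0,0.6,0,0.7,0,0,0.0873,0,0.9,0,0.7,0,0,0.0873,0,0.9,0,0.7,0,0,0.0873,0,0.9,0,0.7,0,0,0.0873,0,0.9,0,0.7,0,0,0.0873,0,0.9,0,0.7,0.0466,-0.0623,0,0,0.9,0,0.7,0.0466,-0.0623,0,0.3,0.9,0,0.7,0.0466,-0.0623,0,0.4,0.9,0,0.7,0.0466,-0.0623,0,0.4,0.9,-0.18,0.7,0,0,0,0.4,0.6,-0.18,0.7,0,0,0,0.24,0.24,-0.18,0.7,0,0,0,0,0,0,0.7]}}

```text
clock: 17.2
position: [0.4995, 0.1372, 0.2122]
orientation: [[-0.706, -0.602, 0.374], [-0.531, 0.799, 0.283], [-0.468, 0.001, -0.883]]
ft_force: [-0.7, -0.1, 0.0]
opening: 0.0601
grip_force: 0.0
```

```bash
python3 chk.py d flask_small flask_large; python3 - <<'E'
from h import *
s=sense();c=cam("wrist",s);np.set_printoptions(precision=3,suppress=True)
print(np.array(s["orientation"]),"rim proj",proj(c,[.540,.165,.136]))
a=cv2.imread("pics/d_w.png");t=cv2.imread("pics/d_t.png")
cv2.imwrite("pics/d_c.png",np.hstack([cv2.resize(a,(500,375)),cv2.resize(t[225:385,400:520],(281,375))]))
E
```

```text
17.25 [0.4992 0.1365 0.2127] [ -11.8108   -1.2493  115.5853   27.4891   49.845  -153.8037] 0.0599580349880529 0.0
flask_small top 0.61 [453.6, 340.4] [ 0.4111 -0.3498  0.062 ]
flask_large wrist 0.84 [317.8, 144.4] [0.5092 0.1419 0.062 ]
flask_large top 0.9 [188.8, 256.8] [0.5211 0.1502 0.062 ]
[[-0.707 -0.599  0.377]
 [-0.529  0.801  0.281]
 [-0.47  -0.001 -0.883]] rim proj [320.423 246.381]
```

View pics/d_c.png

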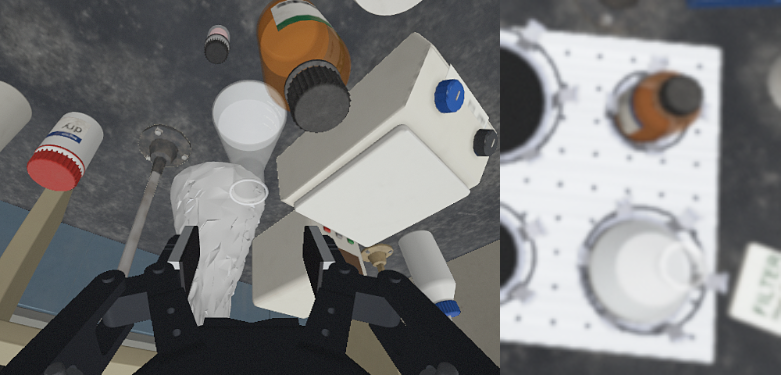

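The small flask is seated. At this tilt the gripper body would come too close to the tall bottle's cap, so I'll move the tall bottle first.

Request:
{"name": "jog_arm", "arguments": {"commands": [-0.0466,0.0623,0,-0.2,0.02,0.2,1,-0.0466,0.0623,0,-0.4,0.02,0.2,1,-0.0466,0.0623,0,-0.4,0.02,0.1,1,-0.0466,0.0623,0,-0.28,0,0,1,0,0,-0.0873,0,0,0,1,0,0,-0.0873,0,0,0,1,0,0,-0.0873,0,0,0,1,0,0,-0.0873,0,0,0,1,0,0,-0.0873,0,0,0,1,0,0,-0.0873,0,0,-0.2,1,0,0,-0.0873,0,0,-0.4,1,0,0,0,0,0,0,1]}}

```text
clock: 18.75
position: [0.4343, 0.1379, 0.2066]
orientation: [[-0.949, 0.314, -0.004], [0.314, 0.949, -0.0], [0.004, -0.002, -1.0]]
ft_force: [0.5, -0.7, 0.6]
opening: 0.0854
grip_force: 0.0
```

```bash
python3 chk.py e; python3 - <<'E'
from h import *
s=sense();c=cam("wrist",s);np.set_printoptions(precision=4,suppress=True)
print(s["position"],"cap proj",proj(c,[.4352,.1395,.156]))
im=cv2.imread("pics/e_w.png");g=cv2.cvtColor(im,cv2.COLOR_BGR2HSV)
q=proj(c,[.4352,.1395,.156]).astype(int);cv2.imwrite("pics/e_c.png",cv2.resize(im[q[1]-90:q[1]+90,q[0]-110:q[0]+110],None,fx=3,fy=3));print(q-[110,90])
E
```

```text
18.8 [0.435  0.1381 0.2078] [  3.5541   6.2415 102.0644   0.0032  71.8279 -68.4044] 0.08594158897486247 0.0
[0.4362 0.1383 0.2091] cap proj [321.3139 256.2489]
[211 166]
```

View pics/e_c.png

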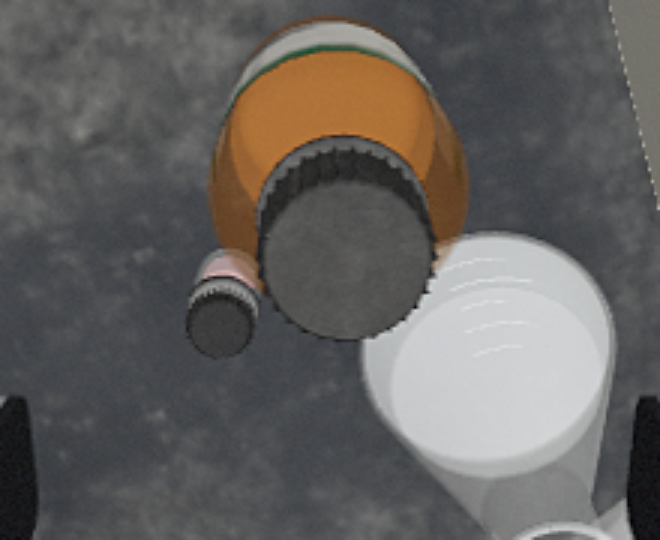

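The cap face is centred at crop (347,258), about 3 mm toward +y of my estimate. I'll correct for that and grip.

Request:
{"name": "jog_arm", "arguments": {"commands": [0,0,0,-0.04,0.07,-0.2,1,0,0,0,0,0,-0.4,1,0,0,0,0,0,-0.4,1,0,0,0,0,0,-0.4,1,0,0,0,0,0,-0.24,1,0,0,0,0,0,0,1,0,0,0,0,0,0,0,0,0,0,0,0,0,0,0,0,0,0,0,0,0,0,0,0,0,0,0,0,0,0,0,0,0,0,0,0,0,0,0,0,0,0], "squeeze": 90}}

```text
clock: 20.1
position: [0.4347, 0.142, 0.1276]
orientation: [[-0.95, 0.311, 0.002], [0.311, 0.95, -0.0], [-0.002, 0.0, -1.0]]
ft_force: [0.0, -0.4, 6.2]
opening: 0.0354
grip_force: 89.1
```

Request:
{"name": "jog_arm", "arguments": {"commands": [0,0,0,0,0,0.3,0,0,0,0,0,0,0.6,0,0,0,0,0,0,0.7,0,0,0,0,0,-0.2,0.6,0,0,0,0,0,-0.4,0.4,0,0,0,0,-0.1,-0.7,0,0,0,0,0,-0.1,-0.8,0,0,0,0,0,-0.1,-0.9,0,0,0,0,0,-0.13,-0.9,0,0,0,0,0,0,-0.9,0,0,0,0,0,0,-0.9,0,0,0,0,0,0,-0.8,0,0,0,0,0,0,-0.6,0,0,0,0,0,0,-0.3,0,0,0,0,0,0,-0.13,0,0,0,0,0,0,0,0,0,0,0,0,0,0,0,0,0,0,0,0,0,0,0,0]}}

```text
invalid input
```

```bash
python3 chk.py f; python3 - <<'E'
from h import *
s=sense();c=cam("wrist",s);np.set_printoptions(precision=4,suppress=True)
P=np.array(s["position"]);im=cv2.imread("pics/f_w.png");R=np.array(s["orientation"])
def ring(ctr,r,col):
    for a in np.linspace(0,6.28,90):
        q=proj(c,np.array(ctr)+[r*np.cos(a),r*np.sin(a),0]);cv2.circle(im,tuple(int(round(v)) for v in q),0,col,-1)
dz=P[2]-.1276
for k in (0,):
    ring([P[0],P[1],.156+dz],.019,(0,255,0));ring([P[0],P[1],dz],.033,(0,255,0))
ring([.413,-.2345,.066],.033,(0,0,255))
cv2.imwrite("pics/f_c.png",cv2.resize(im[80:380,160:480],None,fx=2,fy=2));print(P)
E
```

```text
20.15 [0.4346 0.142  0.1275] [  4.0851  11.1586 108.7012  -0.027   60.0081 -67.7647] 0.035550389420778546 89.08661503651274
[0.4346 0.142  0.1275]
```

View pics/f_c.png

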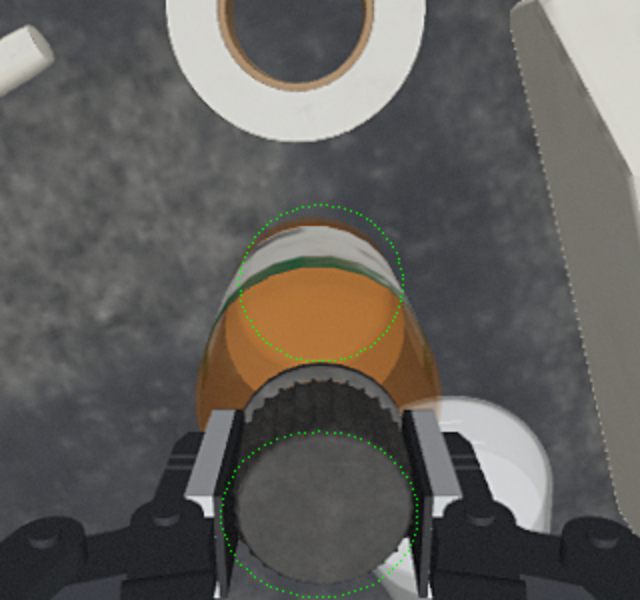

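The tall cap is centred between the pads. The last call had a malformed row count, so I'll resend it.

Request:
{"name": "jog_arm", "arguments": {"commands": [0,0,0,0,0,0.3,0,0,0,0,0,0,0.6,0,0,0,0,0,0,0.7,0,0,0,0,0,-0.2,0.6,0,0,0,0,0,-0.4,0.4,0,0,0,0,-0.1,-0.7,0,0,0,0,0,-0.1,-0.8,0,0,0,0,0,-0.1,-0.9,0,0,0,0,0,-0.13,-0.9,0,0,0,0,0,0,-0.9,0,0,0,0,0,0,-0.9,0,0,0,0,0,0,-0.8,0,0,0,0,0,0,-0.6,0,0,0,0,0,0,-0.3,0,0,0,0,0,0,-0.13,0,0,0,0,0,0,0,0,0,0,0,0,0,0,0,0]}}

```text
clock: 21.95
position: [0.4122, -0.233, 0.2562]
orientation: [[-0.951, 0.311, -0.0], [0.311, 0.951, 0.001], [0.001, 0.001, -1.0]]
ft_force: [-0.2, -0.0, -3.4]
opening: 0.0353
grip_force: 90.9
```

```bash
python3 chk.py g clamp_small bottle_tall vial jar
```

```text
22.0 [ 0.4123 -0.2329  0.2563] [ -43.0148    5.8891   95.4546    0.0309   78.6968 -114.9512] 0.03567956206442688 90.92833044971485
clamp_small top 0.68 [390.2, 332.2] [ 0.4153 -0.2348  0.062 ]
bottle_tall wrist 0.91 [314.5, 227.1] [ 0.4334 -0.2459  0.062 ]
bottle_tall top 0.95 [396.8, 330.0] [ 0.4203 -0.2466  0.062 ]
vial wrist 0.78 [591.2, 164.5] [0.4568 0.0382 0.062 ]
vial top 0.7 [228.2, 284.9] [0.4749 0.0698 0.062 ]
jar wrist 0.96 [539.2, 332.4] [ 0.6369 -0.0371  0.062 ]
```

Request:
{"name": "jog_arm", "arguments": {"commands": [0,0,0,0.01,-0.02,-0.2,0,0,0,0,0,0,-0.3,0,0,0,0,0,0,-0.3,0,0,0,0,0,0,-0.16,0,0,0,0,0,0,-0.08,0,0,0,0,0,0,-0.08,0,0,0,0,0,0,-0.06,0,0,0,0,0,0,-0.04,0,0,0,0,0,0,0,0]}}

```text
clock: 23.4
position: [0.4127, -0.235, 0.1951]
orientation: [[-0.95, 0.312, -0.0], [0.312, 0.95, 0.001], [0.001, 0.001, -1.0]]
ft_force: [0.2, 4.6, -5.0]
opening: 0.035
grip_force: 90.7
```

Request:
{"name": "jog_arm", "arguments": {"commands": [0,0,0,0,0.02,-0.04,0,0,0,0,0,0,-0.03,0,0,0,0,0,0,0,0]}}

```text
clock: 23.7
position: [0.4134, -0.2348, 0.1938]
orientation: [[-0.95, 0.311, 0.002], [0.311, 0.95, -0.002], [-0.003, -0.001, -1.0]]
ft_force: [-2.1, 5.2, 9.6]
opening: 0.0354
grip_force: 92.5
```

Request:
{"name": "jog_arm", "arguments": {"commands": [0,0,0,0,0,0,0.8,0,0,0,0,0,0,0.8,0,0,0,0,0,0,0.8,0,0,0,0,0,0.3,0.8,0,0,0,0,0,0.5,0.8,0,0,0,0,0,0.4,0.8,0,0,0.0778,0,0.3,0,0.8,0,0,0.0778,0,0.6,0,0.8,0,0,0.0778,0,0.85,0,0.8,0,0,0.0778,0,0.85,0,0.8,0,0,0.0778,0,0.85,0,0.8,0.0225,-0.0744,0,0.1,0.85,0,0.8,0.0225,-0.0744,0,0.3,0.85,0,0.8,0.0225,-0.0744,0,0.35,0.85,0,0.8,0.0225,-0.0744,0,0.35,0.85,0,0.8,0,0,0,0.3,0.6,-0.4,0.8,0,0,0,0.18,0.26,-0.4,0.8,0,0,0,0,0,0,0.8]}}

```text
clock: 25.5
position: [0.4906, 0.1526, 0.2094]
orientation: [[-0.846, -0.293, 0.445], [-0.259, 0.956, 0.137], [-0.466, 0.001, -0.885]]
ft_force: [-0.0, -0.0, -0.1]
opening: 0.0682
grip_force: 0.0
```

```bash
python3 chk.py h bottle_tall; python3 - <<'E'
from h import *
np.set_printoptions(precision=4,suppress=True)
s=sense();c=cam("wrist",s);print(s["position"]);print(np.array(s["orientation"]))
im=cv2.imread("pics/h_w.png");q=proj(c,[.540,.165,.136]);print("rim pred",q)
m=masks_of("flask_large","wrist")
if m:
    ys,xs=np.nonzero(m[0]["pixels"]);print(m[0]["confidence"],xs.min(),xs.max(),ys.min(),ys.max())
    for y in range(ys.max()-34,ys.max()+1,4): print(y,xs[ys==y].min(),xs[ys==y].max())
for r,z in((.015,.136),(.047,0)):
    P=np.array([proj(c,[.54+r*np.cos(a),.165+r*np.sin(a),z]) for a in np.linspace(0,6.28,60)]);print("pred bbox",P.min(0),P.max(0))
E
```

```text
25.55 [0.4911 0.1519 0.2106] [  -1.2575   -3.4408  117.9219   13.2474   39.6496 -116.5367] 0.06842180102984192 0.0
bottle_tall top 0.85 [392.6, 332.2] [ 0.4157 -0.2392  0.062 ]
[0.4925 0.1502 0.213 ]
[[-0.8445 -0.2889  0.451 ]
 [-0.2553  0.9574  0.1351]
 [-0.4708 -0.0011 -0.8822]]
rim pred [320.5649 247.0057]
0.59 271 366 103 264
230 299 338
234 298 338
238 297 339
242 295 342
246 294 344
250 294 343
254 296 342
258 299 339
262 306 333
pred bbox [299.6635 232.5708] [341.4839 260.2327]
pred bbox [273.3048  98.5731] [368.3597 181.4691]
```

Request:
{"name": "jog_arm", "arguments": {"commands": [0,0,0,0.11,0.03,-0.22,0.8,0,0,0,0.225,0.07,-0.435,0.8,0,0,0,0.225,0.07,-0.435,0.8,0,0,0,0.225,0.07,-0.435,0.8,0,0,0,0.225,0.07,-0.435,0.8,0,0,0,0.11,0.03,-0.22,0.8,0,0,0,0,0,0,0.8,0,0,0,0,0,0,0,0,0,0,0,0,0,0,0,0,0,0,0,0,0,0,0,0,0,0,0,0,0,0,0,0,0,0,0,0,0,0,0,0,0,0], "squeeze": 80}}

```text
clock: 27.1
position: [0.5486, 0.1681, 0.1043]
orientation: [[-0.844, -0.29, 0.452], [-0.256, 0.957, 0.136], [-0.472, -0.001, -0.882]]
ft_force: [-1.7, -2.3, 7.0]
opening: 0.028
grip_force: 78.4
```

Request:
{"name": "jog_arm", "arguments": {"commands": [0,0,0,0,0,0.2,0,0,0,0,0,0,0.2,0,0,0,0,-0.3,-0.05,0,0,0,0,0,-0.6,-0.1,0,0,0,0,0,-0.7,-0.15,0,0,0,0,0,-0.4,-0.1,0,0,0,0,0,-0.16,0,0,0,0,0,0,0,0,0,0,0,0,0,0,0,-0.15,0,0,0,0,0,0,-0.12,0,0,0,0,0,0,-0.06,0,0,0,0,0,0,-0.06,0,0,0,0,0,0,0,0]}}

```text
clock: 28.4
position: [0.4415, 0.148, 0.1039]
orientation: [[-0.844, -0.289, 0.451], [-0.256, 0.957, 0.135], [-0.471, -0.001, -0.882]]
ft_force: [-0.6, -0.0, 2.7]
opening: 0.0283
grip_force: 81.2
```

Request:
{"name": "jog_arm", "arguments": {"commands": [0,0,0,0,0,0,0.8,0,0,0,0,0,0,0.8,0,0,0,0,0,0,0.8,0,0,0,0,0,0,0.8,0,0,0,-0.24,-0.07,0.47,0.8,0,0,0,-0.24,-0.07,0.47,0.8,0,0,0,-0.24,-0.07,0.47,0.8,-0.0241,0.08,0,0.15,0.05,0.06,0.8,-0.0241,0.08,0,0.14,0.04,0.06,0.8,0,0,0,0,0,0,0.8]}}

```text
clock: 29.4
position: [0.4231, 0.1423, 0.1825]
orientation: [[-0.932, -0.29, 0.218], [-0.283, 0.957, 0.064], [-0.227, -0.002, -0.974]]
ft_force: [1.2, 0.6, -0.2]
opening: 0.0679
grip_force: 0.0
```

```bash
python3 chk.py i; python3 - <<'E'
from h import *
np.set_printoptions(precision=4,suppress=True)
s=sense();c=cam("wrist",s);print(s["position"]);print(np.array(s["orientation"]))
m=masks_of("flask_large","wrist")
if m:
    ys,xs=np.nonzero(m[0]["pixels"]);print(m[0]["confidence"],xs.min(),xs.max(),ys.min(),ys.max())
    for y in range(ys.max()-48,ys.max()+1,6): print(y,xs[ys==y].min(),xs[ys==y].max())
for r,z in((.015,.136),(.047,0)):
    P=np.array([proj(c,[.4329+r*np.cos(a),.1454+r*np.sin(a),z]) for a in np.linspace(0,6.28,60)]);print("pred bbox",P.min(0),P.max(0))
E
```

```text
29.45 [0.4207 0.1426 0.1807] [   1.4261   -1.7659  116.065     4.3001   53.1689 -107.7094] 0.0685284703655469 0.0
[0.4174 0.1423 0.1788]
[[-0.9328 -0.2906  0.2129]
 [-0.2831  0.9568  0.0658]
 [-0.2228  0.0011 -0.9749]]
0.92 269 372 130 291
243 297 342
249 296 342
255 292 346
261 290 349
267 289 350
273 290 349
279 293 346
285 299 340
291 312 326
pred bbox [291.439  250.6272] [342.2428 291.1525]
pred bbox [267.4024 130.9307] [369.0232 225.6114]
```

Request:
{"name": "jog_arm", "arguments": {"commands": [0,0,0,0.05,0.02,-0.2,0.8,0,0,0,0.1,0.03,-0.42,0.8,0,0,0,0.1,0.03,-0.42,0.8,0,0,0,0.07,0.03,-0.35,0.8,0,0,0,0.03,0.01,-0.15,0.8,0,0,0,0,0,0,0.8,0,0,0,0,0,0,0,0,0,0,0,0,0,0,0,0,0,0,0,0,0,0,0,0,0,0,0,0,0,0,0,0,0,0,0,0,0,0,0,0,0,0], "squeeze": 80}}

```text
clock: 30.8
position: [0.4366, 0.148, 0.1038]
orientation: [[-0.932, -0.29, 0.217], [-0.283, 0.957, 0.065], [-0.226, -0.001, -0.974]]
ft_force: [-1.5, -1.4, 7.2]
opening: 0.0283
grip_force: 78.5
```

Request:
{"name": "jog_arm", "arguments": {"commands": [0,0,0,0,0,0.3,0,0,0,0,0,0,0.6,0,0,0,0,0,0,0.7,0,0,0,0,0,-0.2,0.6,0,0,0,0,-0.05,-0.4,0.4,0,0,0,0,0,-0.8,0,0,0,0,0,0,-0.8,0,0,0,0,0,0,-0.8,0,0,0,0,0,0,-0.8,0,0,0,0,0,0,-0.7,0,0,0,0,0,0,-0.44,0,0,0,0,0,0.3,-0.42,0,0,0,0,0,0.4,-0.56,0,0,0,0,0,0.3,-0.42,0,0,0,0,0,0.35,-0.42,0,0,0,0,0,0.4,-0.5,0,0,0,0,0,0.24,-0.28,0,0,0,0,0,0.1,-0.12,0,0,0,0,0,0,0,0,0]}}

```text
clock: 32.7
position: [0.5377, -0.2351, 0.232]
orientation: [[-0.933, -0.29, 0.213], [-0.282, 0.957, 0.066], [-0.223, 0.002, -0.975]]
ft_force: [-0.5, 0.6, -2.1]
opening: 0.0285
grip_force: 79.4
```

```bash
python3 chk.py j; python3 - <<'E'
from h import *
np.set_printoptions(precision=4,suppress=True)
s=sense();c=cam("wrist",s);P=np.array(s["position"]);print(P,s["ft_force"]);dz=P[2]-.1038
F=P+[-.004,-.0013,0];print("flask",F[:2])
for m in masks_of("flask_large","wrist")[:1]:
    ys,xs=np.nonzero(m["pixels"]);print(m["confidence"],xs.min(),xs.max(),ys.min(),ys.max())
for r,z in((.015,.136),(.047,0)):
    Q=np.array([proj(c,[F[0]+r*np.cos(a),F[1]+r*np.sin(a),z+dz]) for a in np.linspace(0,6.28,60)]);print("pred",Q.min(0),Q.max(0))
for t in("flask_large","clamp_large"):
    for d in tip_of(t,"wrist")[:1]: print(t,d["confidence"],d["pixel"],onz(c,d["pixel"],dz if "fl" in t else .062))
E
```

```text
32.75 [ 0.5372 -0.2343  0.2321] [ -41.2664   12.9734   91.548    11.755    69.0961 -151.7111] 0.028187817767864803 79.42303969498347
[ 0.537  -0.2338  0.2326] [-0.1018  0.0478 -1.9986]
flask [ 0.533  -0.2351]
0.67 252 387 132 378
pred [279.0313 322.4302] [358.2744 375.558 ]
pred [253.2546 130.4825] [385.7238 251.3664]
flask_large 0.61 [322.1, 197.8] [ 0.5334 -0.2331  0.1288]
```

Request:
{"name": "jog_arm", "arguments": {"commands": [0,0,0,0.02,-0.02,-0.2,0,0,0,0,0,0,-0.3,0,0,0,0,0,0,-0.3,0,0,0,0,0,0,-0.14,0,0,0,0,0,0,-0.08,0,0,0,0,0,0,-0.08,0,0,0,0,0,0,-0.06,0,0,0,0,0,0,-0.04,0,0,0,0,0,0,0,0]}}

```text
clock: 33.9
position: [0.5388, -0.2359, 0.1728]
orientation: [[-0.933, -0.29, 0.214], [-0.283, 0.957, 0.065], [-0.224, 0.0, -0.975]]
ft_force: [0.9, -0.3, -2.1]
opening: 0.028
grip_force: 79.5
```

Request:
{"name": "jog_arm", "arguments": {"commands": [0,0,0,0,0,-0.04,0,0,0,0,0,0,-0.04,0,0,0,0,0,0,0,0]}}

```text
clock: 34.2
position: [0.5393, -0.2363, 0.1699]
orientation: [[-0.932, -0.29, 0.216], [-0.283, 0.957, 0.064], [-0.225, -0.001, -0.974]]
ft_force: [-1.5, 0.3, 3.9]
opening: 0.0284
grip_force: 80.0
```

Request:
{"name": "jog_arm", "arguments": {"commands": [0,0,0,0,0,0,0.8,0,0,0,0,0,0,0.8,0,0,0,0,0,0,0.8,0,0,0,0,0,0,0.8,0,0,0,-0.08,-0.03,0.35,0.8,0,0,0,-0.1,-0.03,0.45,0.8,0,0,0,-0.1,-0.03,0.45,0.8,0,0,0,-0.3,0,0.4,0.8,0,0,0,-0.6,0,0.2,0.8,0,0,0,-0.6,0.4,0,0.8,0,0,0,-0.5,0.7,0,0.8,0,0,0,-0.3,0.8,0,0.8,0,0,0,0,0.9,0,0.8,0,0,0,0,0.9,0,0.8,0,0,0,0,0.6,0,0.8,0,0,0,0,0,0,0.8,0,0,0,0,0,0,0.8]}}

```text
clock: 35.9
position: [0.4099, -0.025, 0.2616]
orientation: [[-0.932, -0.292, 0.215], [-0.285, 0.956, 0.065], [-0.224, -0.001, -0.974]]
ft_force: [0.7, -0.3, 0.9]
opening: 0.0684
grip_force: 0.0
```

```bash
python3 - <<'E'
from h import *
np.set_printoptions(precision=4,suppress=True)
s=sense();print(s["clock"],s["position"],s["ft_force"])
ct,cs=cam("top"),cam("scene");a=grab_frame("top");b=grab_frame("scene");cv2.imwrite("pics/k_t.png",a);cv2.imwrite("pics/k_s.png",b)
C=dict(flask_large=[.5345,-.236,.094,.030,.136],flask_small=[.412,-.3555,.08,.027,.116],bottle_tall=[.413,-.2345,.066,.038,.156],bottle_short=[.534,-.357,.048,.03,.103])
for t,(x,y,D,d,h) in C.items():
  for n,c in(("top",ct),("scene",cs)):
    m=masks_of(t,n)
    if not m: print(t,n,"none");continue
    # predicted silhouette bbox: base & top rings
    Q=np.array([proj(c,[x+r/2*np.cos(u),y+r/2*np.sin(u),z]) for r,z in((D,.066),(d,.066+h)) for u in np.linspace(0,6.28,60)])
    best=m[0];ys,xs=np.nonzero(best["pixels"])
    o=proj(c,[x,y,.066]);tp=tip_of(t,n)
    print(t,n,round(best["confidence"],2),[xs.min(),xs.max(),ys.min(),ys.max()],"pred",np.round([Q[:,0].min(),Q[:,0].max(),Q[:,1].min(),Q[:,1].max()],1),"tip",tp[0]["pixel"] if tp else None,o)
for t,p in(("vial",[.4815,.0789,0]),("jar",[.689,-.005,0])):
    for n,c in(("top",ct),("scene",cs)):
        for d in tip_of(t,n)[:1]: print(t,n,d["pixel"])
E
```

```text
35.9 [ 0.4099 -0.025   0.2616] [ 0.681  -0.3024  0.8822]
flask_large top 0.71 [np.int64(371), np.int64(422), np.int64(242), np.int64(292)] pred [369.5 420.  242.9 292.6] tip [397.1, 268.2] [394.7128 267.506 ]
flask_large scene 0.64 [np.int64(380), np.int64(412), np.int64(194), np.int64(268)] pred [365.9 412.8 194.3 271.3] tip [392.3, 254.9] [389.2789 258.2003]
flask_small top 0.22 [np.int64(371), np.int64(422), np.int64(241), np.int64(292)] pred [435.1 485.9 317.7 363. ] tip [455.2, 340.7] [457.3634 340.1271]
flask_small scene 0.71 [np.int64(344), np.int64(391), np.int64(263), np.int64(304)] pred [408.3 453.8 247.2 320.9] tip [432.2, 305.7] [430.9135 306.6409]
bottle_tall top 0.68 [np.int64(376), np.int64(419), np.int64(311), np.int64(351)] pred [372.  417.7 315.  352. ] tip [391.1, 331.6] [390.2621 333.3595]
bottle_tall scene 0.75 [np.int64(412), np.int64(454), np.int64(248), np.int64(318)] pred [349.5 385.2 211.8 301.6] tip [371.3, 289.6] [367.3034 290.8346]
bottle_short top 0.8 [np.int64(449), np.int64(486), np.int64(256), np.int64(285)] pred [446.9 486.2 254.7 286.4] tip [457.7, 270.0] [459.8982 273.5457]
bottle_short scene 0.79 [np.int64(440), np.int64(465), np.int64(223), np.int64(276)] pred [436.  461.7 221.2 278.4] tip [447.7, 267.3] [448.5124 271.294 ]
vial top [226.1, 284.3]
vial scene [242.5, 265.5]
jar top [282.6, 191.1]
jar scene [316.2, 226.3]
```

```bash
python3 -c "
from workcell import *
print(sign_off())"
```

```text
the job is handed in; nothing more can be done
None
```

I stood all four vessels in their matching clamps and let them go, the vial and jar stayed put, and I handed the job in at about 37 s; `sign_off()` gave no verdict.

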